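# Refit the speed knob on the plate shaker

### The job

The speed knob has come off the microplate shaker: pick it up off the bench and fit it back on its D-shaft, flat to flat, pressing it fully home until it snaps. The control behind the panel is delicate, so feel for the flat with a light hand (5 N is enough) and never force the knob: a push of 10 to 15 N snaps it on, and 40 N of load between knob and shaft breaks the control. Then, with the knob home, turn it down anticlockwise to the stop, so that its white pointer stands at the red zero mark, and let go, leaving the plate on the shaker and the other things on the bench where they are.

Things in the scene. Friction and masses are not known exactly. Their poses are not given: they have to be found in the camera images.
- knob: The loose speed knob: die-cast, black, fluted, round, 40 mm across, 30 mm tall, about 165 g, with an aluminium disc on top; it stands upright on the bench, bore down. Origin: centre of its underside; z up its axis; x along the white pointer line on its top
- knob_grip (a point): Point on the knob's axis, 22 mm above its underside. Grip it here, across the sides: above 18.5 mm the outside is a plain cylinder 40 mm across. 30 to 60 N of grip holds it, but it may creep round in the grip by up to 0.2 rad while it is turned or pressed
- bore_flat (a point): Lower edge of the flat in the knob's bore, 7.5 mm above the underside, 1.3 mm from the axis on the pointer's side. Bore from below: a lead-in cone, 17 mm across at 2.6 mm up, 10.5 mm across at 5.2 mm; round, 10.5 mm across; a D (its flat chamfered 0.8 mm) from 7.5 mm up to the blind end at 18.5 mm. 12 mm up a two-legged spring clip rides over the shaft's tip and snaps into its groove
- pointer_tip (a point): Outer end of the knob's white pointer line: on the knob's top rim, 20 mm from its axis and 30 mm above its underside
- shaker: The fixed microplate shaker: cream case on a grey base, 300 mm (its x, front to back) by 240 mm (its y); in front (towards the robot) a flat control deck 75 mm above the bench, behind it a raised aluminium platform (top 99 mm above the bench) that carries a microplate. Origin: centre of its underside on the bench; x towards its back, z up
- shaft_axis (a point): On the surface of the control deck, on the axis of the speed control (x = -85, y = 45 mm in the shaker's frame, axes parallel to the shaker's). From it the steel D-shaft stands up, 10 mm across, its flat 1 mm from the axis, with a groove 8 to 16 mm up; a bushing 14 mm across and 4 mm high is round its foot. The deck is clear and flat for 60 mm round it
- shaft_tip (a point): Centre of the shaft's chamfered tip, 20 mm above the deck; axes the shaker's, NOT the flat's. The flat's direction is not measured: it faces 0.45 to 1.7 rad clockwise (from above) of the zero mark and must be felt for. The shaft turns stiffly (0.02 N m), so a knob turned on it at 5 N does not drag it. Flats out of line by over 0.15 rad or so: the knob rests on the tip, underside 12 to 12.5 mm above the deck
- knob_home (a point): Where the knob's underside centre is when home, 1.5 mm above the deck, the shaft's tip at the end of the bore. With the flats in line the knob drops to 10 mm; from 10 to 7 mm the clip has to be pushed over the tip, about 7 N; it then slides easily, and over the last 2 mm snaps and pulls it home. The pointer then shows where the flat faces. The shaft has a stop at the zero mark and turns clockwise from it
- zero_mark (a point): Inner end of the red zero mark on the deck, 26 mm from the shaft's axis; its x axis points outwards from the shaft's axis along the mark, 2.5 rad anticlockwise (from above) of the shaker's x. Ten pale ticks follow it clockwise
- microplate: White 96-well plate, 86 x 128 x 14.5 mm, lying loose between the lips of the shaker's platform; origin: centre of its underside. To be left alone
- reagent_bottle: Small amber bottle with a blue cap, 48 mm across, 85 mm tall, upright on the bench; origin: centre of its underside. To be left alone
- tip_rack: Blue pipette-tip rack, 122 x 82 x 48 mm, on the bench; origin: centre of its underside. To be left alone
- screwdriver: Screwdriver 150 mm long lying on the bench, along its x; origin at its middle, underside. To be left alone
There are look-alikes about, which are no part of the job. Of the things that look like the knob, take the one that is farthest from the robot's base at the start.

How it is judged:
By the outcome, as a careful person would: the job done as asked, in the order asked, and still so for the second after the job is handed in, with the robot touching nothing.
It also fails if it takes over 72 s, if anything falls off the work surface, if the arm or the gripper's body presses on something with over 40 N, if the wrist force passes 120 N, or if a joint passes its speed limit or range.

### The arm

A 6-joint arm with a two-finger parallel gripper is mounted at the origin on the work surface. World frame = base frame: x ahead of the robot, y to its left, z up, the work surface at z = 0. Lengths are in m, angles in degrees, forces in N, time in s.
With the tool pointing down it reaches from about 0.35 to 0.875 m from the base axis. Payload 4.2 kg.
Tool frame: the origin (TCP) lies on the centre line of the jaws, within the pads' length; the fingertips stand 11 mm ahead of it and the grasp point (between the pads) lies 8 mm behind it; z points along the fingers, y is the line along which they close (so a half turn about z gives the same grasp; the last joint's range is limited). The gripper opens to 87 mm and grips with 3 to 60 N. Pads are 19 mm wide; open, the fingers measure 117 mm over their backs; the gripper's body (75 mm by 190 mm) begins 51 mm behind the grasp point.
Start: joints at [-53.996, 22.042, 0.453, 0, -68.411, -14.817], TCP at [0.226, -0.583, 0.234] pointing down, gripper open.
Joint ranges: [-179.83, 179.83], [-69.29, 118.12], [-61.27, 80.66], [-181.25, 117.63], [-171.15, -9.14], [-177.46, 177.46]. Speed limits (degrees/s): [159.86, 159.86, 180, 180, 180, 180].

### API

Orientations are given as a 3x3 rotation matrix whose columns are the frame's x, y, z axes.
In Python, from station import r gives the robot as it stands.
- The arm moves only by the tool servo_tool, never from a script. Its argument "commands" is a list that holds one entry, the list of rows, each a list of 7 numbers: the closure, from 0 (fully open) to 1 (shut), then the shift along the tool's x, y, z in mm, then the turn, a rotation vector about the tool's x, y, z in rad. In form: [[[claw, x, y, z, ax, ay, az], ...]]. A call has exactly 5 rows; each row is the pose to reach, as a shift and turn from the pose commanded when the call began, along the tool's axes at that moment; what a row does not reach only later rows make up. A row lasts 1/10 s, in which the tool goes at most 50 mm and 8.59 degrees, less where a joint would pass 70% of its speed; a pose out of reach is approached as far as the arm can. A call with a gripper value outside its range is refused whole. The fingers move at their own pace and stop on an object; the grip force is fixed at half the most. Time passes only in rows, so rows that repeat a pose let the fingers close, or fill a call up. It gives the time, the measured TCP pose, the force, the opening and the grip force at its end, in the units of the state.
- r.sense(): the state, without advancing time (a new reading comes with each control period).
- r.capture(name): name is "scene" or "top" or "wrist"; returns a dict with "pixels" (384x512x3 uint8, red, green, blue), "camera_matrix" (3x3 intrinsics, pixels), "dist" ([k1, k2, p1, p2, k3] as OpenCV has them; the pictures are not rectified), "R" (3x3) and "t" (3): a world point X has camera coordinates R X + t. Camera axes: x right, y down, z forward; pixel columns grow to the right and rows downward; lengths in m; the calibration is good to about 2 mm. A picture is of the moment at which its call begins. There is no depth.
- r.finish_job(): hands the job in; it is judged then, once.
The state is a dict: "time_s": time; "joints": joint angles; "joint_velocities": joint speeds; "effort": joint torques, N m; "tcp_pos": TCP position; "ee_rot": TCP orientation; "wrist_force": force on the tool from outside, world axes, zero at the start; "moment": the same for the moment, N m; "gripper_width": opening from 0.0 (shut) to 1.0 (fully open); "gripper_force": force on a finger pad.
Only numpy, scipy, OpenCV 4.12 (cv2) and the standard library are available. Lean on these libraries where they do the work, as an engineer would, in place of code of your own. Each camera call takes 0.05 s, during which the arm holds its last target. There are 200 camera calls.

## Working session

There is one attempt and no reset: what is moved stays moved. The work goes in short steps, Python scripts to look and compute and a tool call to move; the robot and the scene stay as the last step left them, time stands still between calls to the robot, and variables do not carry over. Pictures are saved under pics/ and viewed, at most 10 in all, crops included, and the job is handed in when it is done.

Besides the shell and the picture viewer there is one more tool, called after ">>>" as name([rows], argument=value, ...), one row to a line, values as JSON. servo_tool: Moves the arm, as the interface text tells. Its arguments: {"type":"object","properties":{"commands":{"type":"array","items":{"type":"array","items":{"type":"array","items":{"type":"number"}}}}},"required":["commands"]}

```bash
ls; mkdir -p pics
cat > h.py <<'E'
import numpy as np, cv2
from station import r
def save(c,name,crop=None,s=1):
    p=c["pixels"][:,:,::-1]
    if crop: p=p[crop[1]:crop[3],crop[0]:crop[2]]
    if s!=1: p=cv2.resize(p,None,fx=s,fy=s,interpolation=cv2.INTER_CUBIC)
    cv2.imwrite("pics/"+name,p)
def ray(c,uv,z):
    K=np.array(c["camera_matrix"],float);d=np.array(c["dist"],float);R=np.array(c["R"]);t=np.array(c["t"])
    n=cv2.undistortPoints(np.array(uv,float).reshape(-1,1,2),K,d).reshape(-1,2)
    D=np.c_[n,np.ones(len(n))]@R; C=-R.T@t
    return C+D*((z-C[2])/D[:,2])[:,None]
def proj(c,X):
    return cv2.projectPoints(np.array(X,float).reshape(-1,1,3),cv2.Rodrigues(np.array(c["R"]))[0],np.array(c["t"],float),np.array(c["camera_matrix"],float),np.array(c["dist"],float))[0].reshape(-1,2)
E
python3 - <<'E'
from h import *
s=r.capture("scene");t=r.capture("top")
im=np.vstack([s["pixels"],t["pixels"]])
save(s,"s1.png",s=1.5);save(t,"t1.png",s=1.5)
for c in(s,t):print(-np.array(c["R"]).T@c["t"])
import pickle;pickle.dump((s,t),open("c1.pkl","wb"))
print(r.sense())
E
```

```text
pics
[0.93545531 0.34904944 0.79515987]
[0.44694907 0.01688845 0.99988472]
{'time_s': 0.1, 'joints': array([-5.39980822e+01,  2.20857823e+01,  3.88944418e-01, -2.43782675e-02,
       -6.84119853e+01, -1.48168377e+01]), 'joint_velocities': array([-0.01241121, -0.07267673,  0.12632612,  0.19386757,  0.01132145,
       -0.04060454]), 'effort': array([-1.08552194e-03, -3.91689384e+01,  1.87934107e+01,  4.23192412e+00,
        1.34747013e-02, -6.14810074e-05]), 'tcp_pos': array([ 0.22569652, -0.58227934,  0.23258657]), 'ee_rot': array([[-9.32474593e-01, -3.61234686e-01, -7.96358970e-04],
       [-3.61235549e-01,  9.32472921e-01,  1.76908040e-03],
       [ 1.03529972e-04,  1.93729570e-03, -9.99998118e-01]]), 'wrist_force': array([0.39790106, 0.23579805, 0.68163979]), 'moment': array([ 0.00839075,  0.02537847, -0.00631934]), 'gripper_force': 0.0, 'gripper_width': 1.002229201950763}
```

View pics/s1.png

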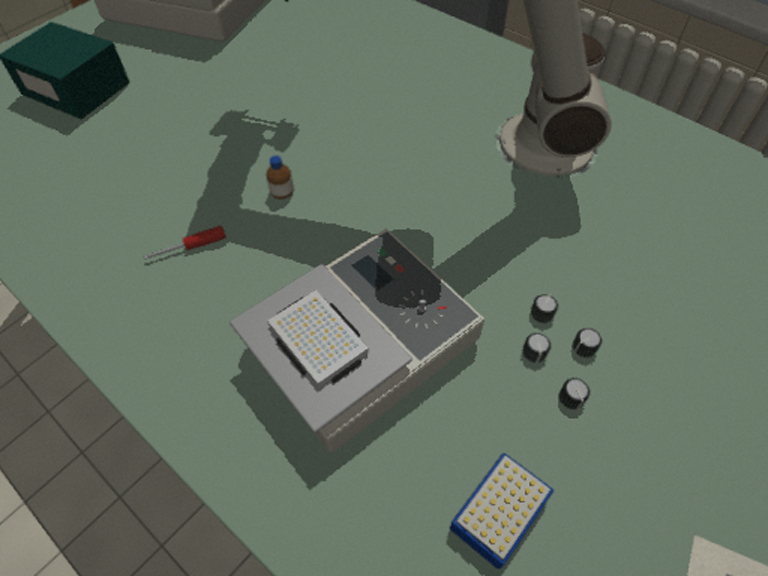

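View pics/t1.png

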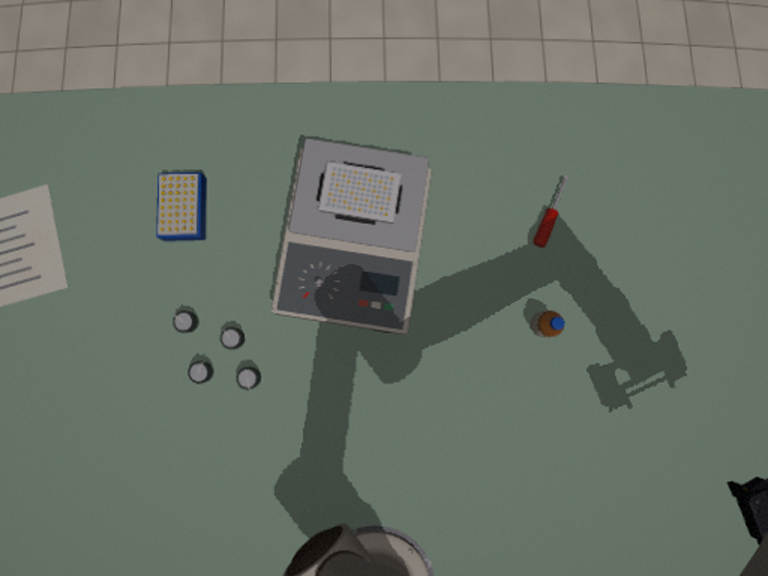

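The scene view shows the shaker, with the shaft near (421,305) and the red mark near (441,307), plus four knobs. The top view (1.5x) has the knobs at (184,321), (232,338), (199,372) and (248,378), the shaft at about (319,282), the red mark at (305,295), and the robot base at the bottom.

Run:
```python
from h import *
import pickle
s,t=pickle.load(open("c1.pkl","rb"))
k=ray(t,np.array([(184,321),(232,338),(199,372),(248,378)])/1.5,.03);print(k,np.linalg.norm(k[:,:2],axis=1))
print(ray(s,np.array([(587,335),(575,386),(544,301),(537,341)])/1.5,.03))
print("shaft",ray(t,np.array([(319,281)])/1.5,.095),ray(s,np.array([(421,301)])/1.5,.095))
print("red",ray(t,np.array([(305,295)])/1.5,.075),ray(s,np.array([(441,307)])/1.5,.075))
# shaker platform corners z=.099
q=ray(t,np.array([(305,139),(429,157),(411,250),(290,234)])/1.5,.099);print(q)
d=q[0]-q[1];print(np.degrees(np.arctan2(-d[0],d[1])))
w=r.capture("wrist");R=r.sense()["ee_rot"];p=r.sense()["tcp_pos"]
C=-np.array(w["R"]).T@w["t"];print("cam in tool",R.T@(C-p),R.T@np.array(w["R"]).T, w["camera_matrix"])
```

```text
[[0.48545637 0.33451734 0.03      ]
 [0.45348299 0.24706192 0.03      ]
 [0.39377836 0.30658263 0.03      ]
 [0.38184345 0.21840673 0.03      ]] [0.58955046 0.5164169  0.49905341 0.43989308]
[[0.39301681 0.30178691 0.03      ]
 [0.48360472 0.33123011 0.03      ]
 [0.38123143 0.21485726 0.03      ]
 [0.45398799 0.24602213 0.03      ]]
shaft [[0.54626462 0.08463499 0.095     ]] [[0.54845229 0.08384424 0.095     ]]
red [[0.52466619 0.11051361 0.075     ]] [[0.52623653 0.10669    0.075     ]]
[[ 0.79525354  0.10658429  0.099     ]
 [ 0.75957212 -0.10889188  0.099     ]
 [ 0.59583988 -0.07230466  0.099     ]
 [ 0.6271241   0.13280111  0.099     ]]
-9.402478200099615
cam in tool [ 0.07745733  0.0005246  -0.15000959] [[-2.23871452e-04 -9.58410911e-01 -2.85391793e-01]
 [ 9.99999325e-01 -5.39968509e-04  1.02890278e-03]
 [-1.14021424e-03 -2.85391370e-01  9.58410385e-01]] [[305.76578805   0.         255.76363964]
 [  0.         305.76578805 192.24996795]
 [  0.           0.           1.        ]]
```

>>> servo_tool([
  [[0, -28, 38, 0, 0, 0, 0], [0, -57, 76, 0, 0, 0, 0], [0, -86, 114, 0, 0, 0, 0], [0, -114, 152, 0, 0, 0, 0], [0, -143, 190, 0, 0, 0, 0]],
])

```text
time_s: 0.65
tcp_pos: [0.2905, -0.3521, 0.2333]
ee_rot: [[-0.933, -0.361, -0.0], [-0.361, 0.933, 0.0], [0.0, 0.0, -1.0]]
wrist_force: [1.6, -0.3, -0.0]
gripper_width: 0.996
gripper_force: 0.0
```

>>> servo_tool([
  [[0, -28, 38, 0, 0, 0, 0], [0, -57, 76, 0, 0, 0, 0], [0, -86, 114, 0, 0, 0, 0], [0, -114, 152, 0, 0, 0, 0], [0, -143, 190, 0, 0, 0, 0]],
])

```text
time_s: 1.15
tcp_pos: [0.3551, -0.1232, 0.2337]
ee_rot: [[-0.932, -0.361, 0.001], [-0.361, 0.932, 0.0], [-0.001, -0.0, -1.0]]
wrist_force: [2.0, -0.0, 1.0]
gripper_width: 1.001
gripper_force: 0.0
```

>>> servo_tool([
  [[0, -28, 38, 0, 0, 0, 0], [0, -57, 76, 0, 0, 0, 0], [0, -86, 114, 0, 0, 0, 0], [0, -114, 152, 0, 0, 0, 0], [0, -143, 190, 0, 0, 0, 0]],
])

```text
time_s: 1.65
tcp_pos: [0.4197, 0.1058, 0.2337]
ee_rot: [[-0.932, -0.362, 0.0], [-0.362, 0.932, 0.0], [-0.0, 0.0, -1.0]]
wrist_force: [0.9, -0.3, 0.6]
gripper_width: 1.0
gripper_force: 0.0
```

>>> servo_tool([
  [[0, -28, 38, 10, 0, 0, 0], [0, -57, 76, 20, 0, 0, 0], [0, -86, 114, 30, 0, 0, 0], [0, -114, 152, 40, 0, 0, 0], [0, -142, 190, 50, 0, 0, 0]],
])

```text
time_s: 2.15
tcp_pos: [0.4837, 0.3341, 0.1828]
ee_rot: [[-0.932, -0.362, -0.0], [-0.362, 0.932, -0.0], [0.001, -0.0, -1.0]]
wrist_force: [0.5, 0.2, 0.1]
gripper_width: 0.997
gripper_force: 0.0
```

Run:
```python
from h import *
import pickle
w=r.capture("wrist");pickle.dump(w,open("w1.pkl","wb"));save(w,"w1.png",s=1.5)
print(proj(w,[[.4845,.333,.03],[.5045,.333,.03]])*1.5)
```

```text
[[380.64122398 271.09659487]
 [370.25811306 297.17381487]]
```

View pics/w1.png

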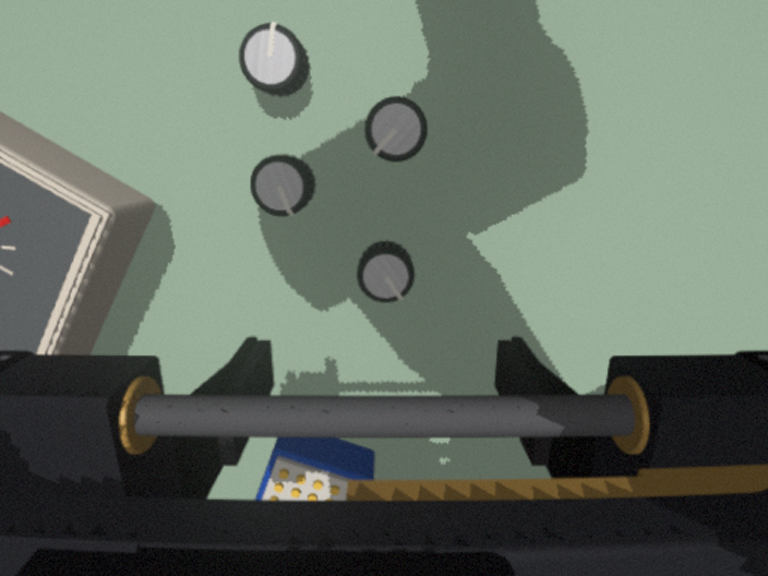

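The target knob's top is centred near (386,272) at 1.5x, and its pointer ends near (402,300).

Run:
```python
from h import *
import pickle
w=pickle.load(open("w1.pkl","rb"))
im=w["pixels"]; hsv=cv2.cvtColor(im,cv2.COLOR_RGB2HSV)
# aluminium disc: low saturation, mid value near centre
x0,y0,x1,y1=225,150,290,210
m=((hsv[...,1]<40)&(hsv[...,2]>70)).astype(np.uint8)
sub=np.zeros_like(m);sub[y0:y1,x0:x1]=m[y0:y1,x0:x1]
cs,_=cv2.findContours(sub,cv2.RETR_EXTERNAL,cv2.CHAIN_APPROX_NONE)
c=max(cs,key=cv2.contourArea);e=cv2.fitEllipse(cv2.convexHull(c));print(e)
ctr=ray(w,[e[0]],.03)[0];print("centre",ctr)
g=hsv[...,2][150:210,225:290]
dm=np.zeros_like(m);cv2.ellipse(dm,(e[0],(e[1][0]*.85,e[1][1]*.85),e[2]),1,-1)
vals=hsv[...,2].astype(int)
print(np.median(vals[dm>0]),vals[dm>0].max())
pm=(dm>0)&(vals>np.median(vals[dm>0])+15);ys,xs=np.nonzero(pm);print(len(xs))
p=ray(w,np.c_[xs,ys],.03)-ctr;v=p.mean(0);print("ptr",v,np.degrees(np.arctan2(v[1],v[0])))
t=ray(w,[(402/1.5,300/1.5)],.03)[0]-ctr;print(t,np.degrees(np.arctan2(t[1],t[0])))
s=r.sense();d=s["ee_rot"].T@(ctr-s["tcp_pos"]);print("shift mm",d*1000)
```

```text
Traceback (most recent call last):
cv2.error: OpenCV(4.12.0) /io/opencv/modules/imgproc/src/shapedescr.cpp:361: error: (-201:Incorrect size of input array) There should be at least 5 points to fit the ellipse in function 'fitEllipseNoDirect'
```

Run:
```python
from h import *
import pickle
w=pickle.load(open("w1.pkl","rb"))
hsv=cv2.cvtColor(w["pixels"],cv2.COLOR_RGB2HSV)
print(hsv[181,232:285:2].tolist())
x0,y0=225,150
m=np.zeros(hsv.shape[:2],np.uint8);b=hsv[...,1]<45
b&=hsv[...,2]>55
m[y0:212,x0:290]=b[y0:212,x0:290]
n,l,st,ce=cv2.connectedComponentsWithStats(m);print(st)
i=l[181,252]
cs,_=cv2.findContours((l==i).astype(np.uint8),cv2.RETR_EXTERNAL,cv2.CHAIN_APPROX_NONE)
e=cv2.fitEllipse(cv2.convexHull(max(cs,key=cv2.contourArea)));print(e)
ctr=ray(w,[e[0]],.03)[0];print("centre",ctr)
dm=np.zeros_like(m);cv2.ellipse(dm,(e[0],(e[1][0]*.9,e[1][1]*.9),e[2]),1,-1)
v=hsv[...,2].astype(int);md=np.median(v[dm>0]);ys,xs=np.nonzero((dm>0)&(v>md+14));print(md,list(zip(xs,ys)))
p=(ray(w,np.c_[xs,ys],.03)-ctr).mean(0);print("ptr",p,np.degrees(np.arctan2(p[1],p[0])))
t=ray(w,[(402/1.5,300/1.5)],.03)[0]-ctr;print(t,np.degrees(np.arctan2(t[1],t[0])))
s=r.sense();print("shift mm",s["ee_rot"].T@(ctr-s["tcp_pos"])*1000)
```

```text
[[58, 35, 109], [55, 31, 108], [63, 26, 108], [60, 24, 63], [68, 24, 43], [90, 3, 88], [0, 0, 115], [30, 2, 113], [45, 5, 113], [0, 4, 116], [90, 2, 114], [90, 2, 114], [120, 2, 115], [105, 5, 111], [30, 5, 113], [90, 2, 112], [30, 2, 108], [0, 0, 109], [120, 2, 114], [75, 5, 109], [90, 9, 59], [98, 27, 38], [60, 29, 89], [60, 34, 112], [62, 34, 106], [60, 29, 106], [62, 30, 109]]
[[     0      0    512    384 192989]
 [   225    150     65     62   3619]]Traceback (most recent call last):
  File "<stdin>", line 13, in <module>
cv2.error: OpenCV(4.12.0) /io/opencv/modules/imgproc/src/shapedescr.cpp:361: error: (-201:Incorrect size of input array) There should be at least 5 points to fit the ellipse in function 'fitEllipseNoDirect'
```

```bash
cat > knob.py <<'E'
from h import *
def knob(w,uv,z,smax=14,vmin=75,show=True):
    hsv=cv2.cvtColor(w["pixels"],cv2.COLOR_RGB2HSV);u,v=map(int,uv)
    m=np.zeros(hsv.shape[:2],np.uint8);s=np.s_[v-35:v+35,u-35:u+35]
    m[s]=((hsv[...,1]<smax)&(hsv[...,2]>vmin))[s]
    m=cv2.morphologyEx(m,cv2.MORPH_OPEN,np.ones((3,3),np.uint8))
    n,l=cv2.connectedComponents(m);i=l[v,u]
    cs,_=cv2.findContours((l==i).astype(np.uint8),cv2.RETR_EXTERNAL,cv2.CHAIN_APPROX_NONE)
    e=cv2.fitEllipse(cv2.convexHull(max(cs,key=cv2.contourArea)))
    ctr=ray(w,[e[0]],z)[0]
    dm=np.zeros_like(m);cv2.ellipse(dm,(e[0],(e[1][0]*.95,e[1][1]*.95),e[2]),1,-1)
    V=hsv[...,2].astype(int);md=np.median(V[dm>0]);ys,xs=np.nonzero((dm>0)&(V>md+18))
    P=ray(w,np.c_[xs,ys],z)-ctr;p=P[np.linalg.norm(P,axis=1)>.007].mean(0)
    print(e,"centre",ctr,"ptr",len(xs),p,np.degrees(np.arctan2(p[1],p[0])))
    return ctr
E
python3 - <<'E'
from knob import *
import pickle
w=pickle.load(open("w1.pkl","rb"))
ctr=knob(w,(252,178),.03)
t=ray(w,[(402/1.5,300/1.5)],.03)[0]-ctr;print(t,np.degrees(np.arctan2(t[1],t[0])))
s=r.sense();print("shift mm",s["ee_rot"].T@(ctr-s["tcp_pos"])*1000)
E
```

```text
Traceback (most recent call last):
  File "knob.py", line 13, in knob
    P=ray(w,np.c_[xs,ys],z)-ctr;p=P[np.linalg.norm(P,axis=1)>.007].mean(0)
      ~~~^^^^^^^^^^^^^^^^^^
  File "h.py", line 10, in ray
    n=cv2.undistortPoints(np.array(uv,float).reshape(-1,1,2),K,d).reshape(-1,2)
      ~~~~~~~~~~~~~~~~~~~^^^^^^^^^^^^^^^^^^^^^^^^^^^^^^^^^^^^^^^^
cv2.error: OpenCV(4.12.0) /io/opencv/modules/calib3d/src/undistort.dispatch.cpp:347: error: (-215:Assertion failed) CV_IS_MAT(_src) && CV_IS_MAT(_dst) && (_src->rows == 1 || _src->cols == 1) && (_dst->rows == 1 || _dst->cols == 1) && _src->cols + _src->rows - 1 == _dst->rows + _dst->cols - 1 && (CV_MAT_TYPE(_src->type) == CV_32FC2 || CV_MAT_TYPE(_src->type) == CV_64FC2) && (CV_MAT_TYPE(_dst->type) == CV_32FC2 || CV_MAT_TYPE(_dst->type) == CV_64FC2) in function 'cvUndistortPointsInternal'
```

```bash
sed -i 's/ys,xs=np.nonzero.*/V=cv2.GaussianBlur(V.astype(np.float32),(0,0),.7);ys,xs=np.nonzero((dm>0)\&(V>np.percentile(V[dm>0],95)));print(md,V[ys,xs].mean())/' knob.py
python3 - <<'E'
from knob import *
import pickle
w=pickle.load(open("w1.pkl","rb"))
ctr=knob(w,(252,178),.03)
t=ray(w,[(402/1.5,300/1.5)],.03)[0]-ctr;print(t,np.degrees(np.arctan2(t[1],t[0])))
s=r.sense();print("shift mm",s["ee_rot"].T@(ctr-s["tcp_pos"])*1000)
E
```

```text
113.0 124.17293
((256.6378173828125, 183.63592529296875), (29.237926483154297, 30.08102798461914), 88.946044921875) centre [0.48630088 0.33685594 0.03      ] ptr 33 [0.00655163 0.00868183 0.        ] 52.96044713792757
[0.01215885 0.01742661 0.        ] 55.09583648626019
shift mm [  0.56800958  -3.14899398 150.03091254]
```

The knob is at about (0.486, 0.337) with its pointer at about 54°. I'll turn the gripper 50° anticlockwise and go down.

>>> servo_tool([
  [[0, 0.5, -3, 20, 0, 0, -0.15], [0, 0.5, -3, 40, 0, 0, -0.3], [0, 0.5, -3, 60, 0, 0, -0.45], [0, 0.5, -3, 80, 0, 0, -0.6], [0, 0.5, -3, 100, 0, 0, -0.74]],
])

```text
time_s: 2.7
tcp_pos: [0.484, 0.3289, 0.0826]
ee_rot: [[-0.44, -0.898, -0.0], [-0.898, 0.44, -0.0], [0.0, 0.0, -1.0]]
wrist_force: [-0.9, -0.6, -0.4]
gripper_width: 1.0
gripper_force: 0.0
```

>>> servo_tool([
  [[0, 0, 0, 25, 0, 0, -0.13], [0, 0, 0, 45, 0, 0, -0.13], [0, 0, 0, 60, 0, 0, -0.13], [0, 0, 0, 69, 0, 0, -0.13], [0, 0, 0, 69, 0, 0, -0.13]],
])

```text
time_s: 3.2
tcp_pos: [0.4836, 0.3285, 0.0133]
ee_rot: [[-0.325, -0.946, -0.002], [-0.946, 0.325, -0.002], [0.003, 0.001, -1.0]]
wrist_force: [-0.1, 0.2, -0.1]
gripper_width: 0.999
gripper_force: 0.0
```

Run:
```python
from h import *
s=r.sense();print(s["tcp_pos"],s["wrist_force"],s["joints"])
w=r.capture("wrist");save(w,"w2.png",s=1.5)
p=s["tcp_pos"]
print(proj(w,[[p[0],p[1],.03],[.4863,.3369,.03],[.4845,.333,.03]])*1.5)
```

```text
[0.48360312 0.32845758 0.01326033] [-0.11520254  0.17717071 -0.14246707] [ 5.00429923e+01  3.21571836e+01 -1.93406245e+01 -1.39557028e-02
 -3.86720412e+01 -6.90125144e+01]
[[384.69187764 398.09346924]
 [385.26337177 421.56928186]
 [386.58527495 410.35588489]]
```

View pics/w2.png

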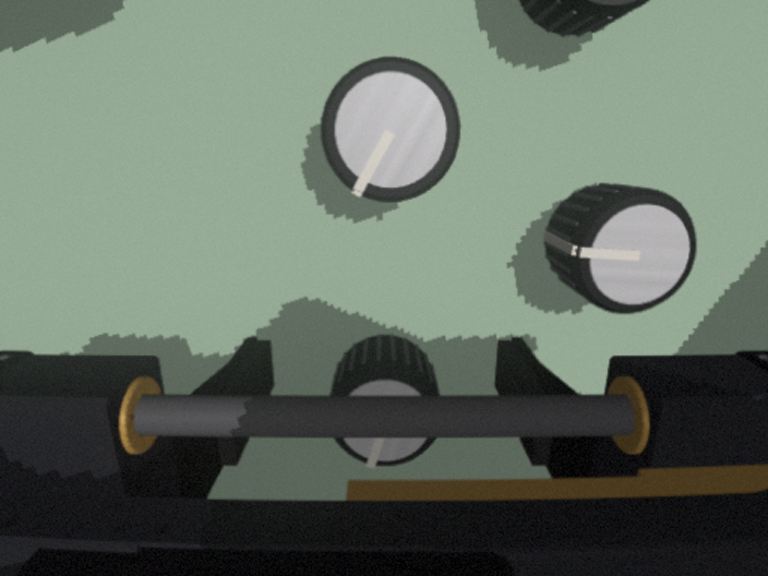

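The knob's top is centred near (385,420) at 1.5x and its pointer tip is at (371,466). It lies about 8 mm to tool −x, so I'll shift and grip.

>>> servo_tool([
  [[0, -4, 0, 0, 0, 0, 0], [0, -8.3, 0, 0, 0, 0, 0], [0, -8.3, 0, 0, 0, 0, 0], [0.3, -8.3, 0, 0, 0, 0, 0], [1, -8.3, 0, 0, 0, 0, 0]],
])

```text
time_s: 3.75
tcp_pos: [0.4869, 0.3371, 0.0148]
ee_rot: [[-0.325, -0.946, 0.0], [-0.946, 0.325, 0.0], [-0.0, -0.0, -1.0]]
wrist_force: [-0.1, -0.5, 0.0]
gripper_width: 0.896
gripper_force: 0.0
```

>>> servo_tool([
  [[1, 0, 0, 0, 0, 0, 0], [1, 0, 0, 0, 0, 0, 0], [1, 0, 0, 0, 0, 0, 0], [1, 0, 0, 0, 0, 0, 0], [1, 0, 0, 0, 0, 0, 0]],
])

```text
time_s: 4.25
tcp_pos: [0.4869, 0.3371, 0.0145]
ee_rot: [[-0.325, -0.946, -0.0], [-0.946, 0.325, -0.0], [0.0, 0.0, -1.0]]
wrist_force: [0.3, -0.5, 0.4]
gripper_width: 0.445
gripper_force: 20.6
```

Run:
```python
from h import *
s=r.sense();print(s["tcp_pos"],s["wrist_force"],s["gripper_width"],s["gripper_force"])
w=r.capture("wrist");save(w,"w3.png",(180,180,340,340),4)
p=s["tcp_pos"];R=s["ee_rot"]
print((proj(w,[p+R@[0,0,z] for z in(-.016,)]+[p+R@[x,y,-.016] for x,y in((-.02,0),(.02,0),(0,.02),(0,-.02))])-[180,180])*4)
```

```text
[0.48690167 0.337125   0.01451631] [ 0.34893083 -0.47732056  0.359591  ] 0.44503566537462347 20.63038903506822
[[305.76679271 338.84152284]
 [305.68697218 476.07066985]
 [305.84905769 189.42443754]
 [467.41595016 338.50046555]
 [144.0916248  338.62461789]]
```

View pics/w3.png

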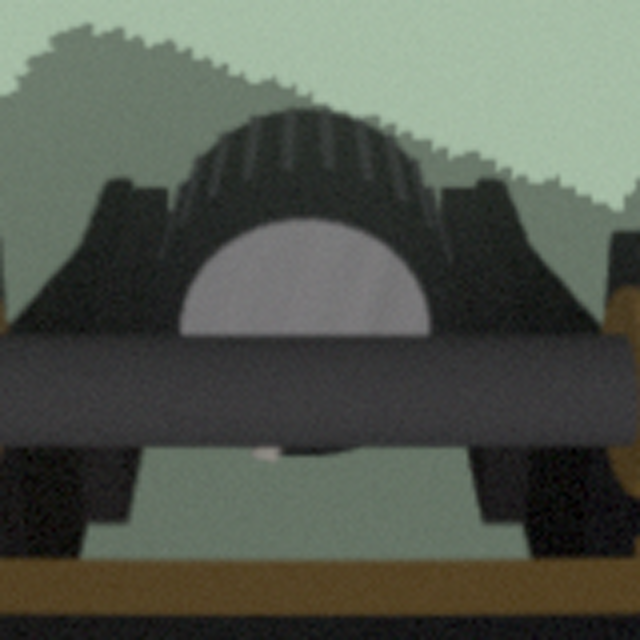

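The knob is gripped: the disc centre is about 1 mm to tool +x of the TCP, and the pointer tip shows at (265,452), so the pointer is at about 55°. Next I'll lift and go near the shaft.

>>> servo_tool([
  [[1, 0, 0, -40, 0, 0, 0], [1, 0, 0, -85, 0, 0, 0], [1, 30, -30, -110, 0, 0, 0], [1, 62, -62, -130, 0, 0, 0], [1, 96, -96, -145, 0, 0, 0]],
])

```text
time_s: 4.8
tcp_pos: [0.5467, 0.2148, 0.1609]
ee_rot: [[-0.323, -0.946, 0.001], [-0.946, 0.323, 0.001], [-0.001, -0.001, -1.0]]
wrist_force: [1.5, 0.7, -1.7]
gripper_width: 0.441
gripper_force: 30.0
```

>>> servo_tool([
  [[1, 25, -25, -10, 0, 0, 0.13], [1, 50, -50, -10, 0, 0, 0.26], [1, 72, -74, -10, 0, 0, 0.4], [1, 72, -74, -10, 0, 0, 0.54], [1, 72, -74, -10, 0, 0, 0.54]],
])

```text
time_s: 5.3
tcp_pos: [0.5926, 0.1221, 0.1685]
ee_rot: [[-0.766, -0.642, -0.002], [-0.642, 0.766, -0.0], [0.002, 0.001, -1.0]]
wrist_force: [0.4, 0.2, -1.2]
gripper_width: 0.444
gripper_force: 30.0
```

Run:
```python
from h import *
import pickle
r.capture("wrist")
s=r.sense();print(s["tcp_pos"],s["ee_rot"][:,0],s["wrist_force"],s["moment"],s["gripper_width"],s["gripper_force"],s["joints"])
w=r.capture("wrist");save(w,"w4.png",s=1.5);pickle.dump((w,s),open("w4.pkl","wb"))
```

```text
[0.59251241 0.12282176 0.16864632] [-0.76382557 -0.64542125  0.00137913] [-0.79937112  0.42761456 -1.27472877] [-0.0202945   0.00210641 -0.04212121] 0.44406834423903585 29.974512775952462 [ 2.70092318e+01  2.31219835e+01 -7.67099881e+00 -3.29097270e-02
 -5.92948114e+01 -7.67951255e+01]
```

View pics/w4.png

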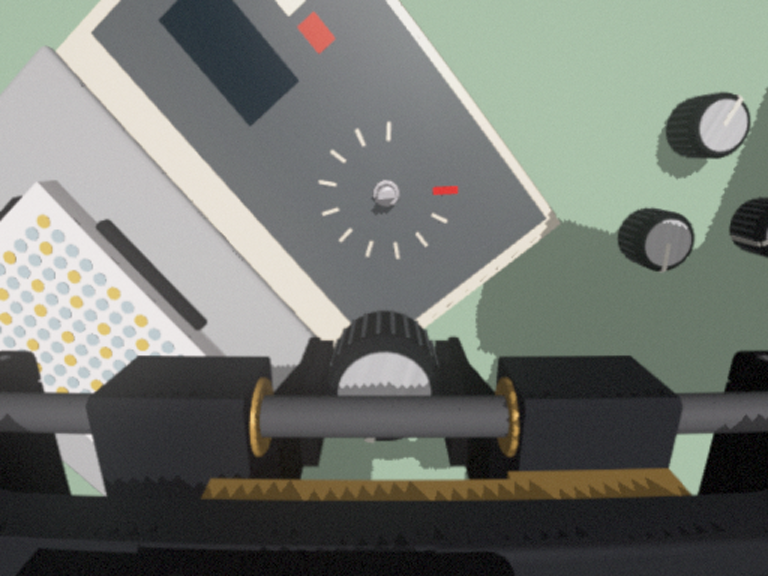

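At 1.5x the shaft tip is near (386,191), the red mark spans (433..458,190), and the ticks ring the shaft. The knob is in the jaws, with its pointer tip near (372,440).

Run:
```python
from h import *
import pickle
w,s=pickle.load(open("w4.pkl","rb"))
im=w["pixels"];hsv=cv2.cvtColor(im,cv2.COLOR_RGB2HSV)
red=((hsv[...,0]<8)|(hsv[...,0]>172))&(hsv[...,1]>120)
def blobs(m,a0,a1):
    n,l,st,ce=cv2.connectedComponentsWithStats(m.astype(np.uint8));return [(ce[i],st[i,4]) for i in range(1,n) if a0<st[i,4]<a1]
box=np.zeros(red.shape,bool);box[70:180,200:320]=1
R=blobs(red&box,15,400);print("red",R)
T=blobs((hsv[...,2]>165)&(hsv[...,1]<60)&box,5,90)
P=ray(w,[c for c,a in T],.075)
c0=ray(w,[(386/1.5,191/1.5)],.095)[0]
d=np.linalg.norm(P-c0,axis=1);keep=(d>.02)&(d<.04)
print([(c.round(1).tolist(),int(a)) for c,a in T],(d*1000).round(1))
Q=P[keep];A=np.c_[2*Q[:,:2],np.ones(len(Q))];x=np.linalg.lstsq(A,(Q[:,:2]**2).sum(1),rcond=None)[0]
print("ticks n",keep.sum(),"centre",x[:2],"rad",np.sqrt(x[2]+x[0]**2+x[1]**2),"tip",c0)
g=cv2.cvtColor(im,cv2.COLOR_RGB2GRAY)[115:142:1,245:270];print(g[::2])
rp=ray(w,[R[0][0]],.075)[0]
for c in(x[:2],c0[:2]):
    v=rp[:2]-c;print("zero dir",np.degrees(np.arctan2(v[1],v[0])),np.linalg.norm(v))
tool=s["ee_rot"];print("shift",tool.T@(np.r_[x[:2],s["tcp_pos"][2]]-s["tcp_pos"])*1000,tool.T@(np.r_[c0[:2],s["tcp_pos"][2]]-s["tcp_pos"])*1000)
p=s["tcp_pos"];print("knob top proj",proj(w,[p+tool@[0,0,-.016],p+tool@[.0155,0,-.016],p+tool@[-.02,0,-.016]])*1.5)
```

```text
red [(array([296.38888889, 126.44444444]), np.int32(90))]
[([315.8, 74.5], 82), ([258.8, 87.3], 40), ([239.8, 91.3], 41), ([224.9, 103.8], 36), ([217.4, 121.6], 31), ([219.9, 140.6], 31), ([292.5, 145.0], 30), ([230.1, 156.4], 31), ([280.5, 159.0], 28), ([245.8, 165.4], 27), ([263.8, 166.4], 28)] [61.6 34.8 35.1 35.8 37.1 37.6 37.9 38.4 38.4 38.8 38.8]
ticks n 10 centre [0.54803092 0.08699478] rad 0.03099237480828749 tip [0.54608856 0.08558211 0.095     ]
[[117 116 117 116 117 120 118 117 117 115 116 119 119 114 118 120 116 118
  115 118 121 118 115 117 118]
 [116 116 118 113 118 115 117 118 118 116 120 117 118 119 119 118 119 118
  116 117 119 118 117 119 119]
 [117 116 115 118 118 117 119 116 118 118 128 127 128 124 122 124 117 121
  119 117 116 117 117 117 118]
 [114 116 116 116 116 118 125 133 167 197 202 198 200 199 203 210 182 143
  123 117 115 119 116 119 115]
 [116 115 112 115 115 123 166 187 186 172 156 141 139 139 152 159 185 196
  191 151 123 115 113 116 115]
 [114 116 115 117 130 173 176 144 133 163 188 208 226 229 226 207 174 159
  184 189 145 121 117 115 116]
 [117 114 
[... 411 characters left out ...]
[113 114 114 114 110  94  91 107 116 116 118 117 120 118 123 150 165 166
  136 116 114 114 114 115 114]
 [112 114 114 112  94  80  76  75  79  88  92  98 101 105  99  85  83  91
  109 108 113 115 114 113 114]
 [114 114 108  89  79  74  75  76  76  78  78  77  76  77  80  85 106 112
  112 113 111 111 112 111 113]
 [111 112 108  96  79  80  79  82  79  76  85  85  79  87 103 111 113 114
  116 113 113 116 114 112 113]]
zero dir 133.0575823861983 0.031005370812251107
zero dir 128.61941788922007 0.030803820727490033
shift [57.09959989  1.34366794  0.07986389] [59.49499109  1.51826914  0.08331244]
knob top proj [[382.87380234 396.93674387]
 [382.84031467 353.9232602 ]
 [382.91499391 448.40633677]]
```

>>> servo_tool([
  [[1, 20, 0, 5, 0, 0, 0.07], [1, 40, 0.5, 15, 0, 0, 0.07], [1, 56.5, 1, 30, 0, 0, 0.07], [1, 56.5, 1, 45, 0, 0, 0.07], [1, 56.5, 1, 50, 0, 0, 0.07]],
])

```text
time_s: 5.9
tcp_pos: [0.5476, 0.088, 0.1182]
ee_rot: [[-0.806, -0.591, -0.003], [-0.591, 0.806, -0.001], [0.003, 0.001, -1.0]]
wrist_force: [-0.2, 0.0, -2.5]
gripper_width: 0.446
gripper_force: 30.0
```

>>> servo_tool([
  [[1, 0, 0, 4, 0, 0, 0], [1, 0, 0, 8, 0, 0, 0], [1, 0, 0, 11, 0, 0, 0], [1, 0, 0, 13, 0, 0, 0], [1, 0, 0, 14, 0, 0, 0]],
])

```text
time_s: 6.4
tcp_pos: [0.5492, 0.0878, 0.1054]
ee_rot: [[-0.808, -0.589, 0.0], [-0.589, 0.808, 0.0], [-0.0, -0.0, -1.0]]
wrist_force: [-0.3, -1.1, -1.6]
gripper_width: 0.449
gripper_force: 30.0
```

>>> servo_tool([
  [[1, 0, 0, 0.8, 0, 0, 0], [1, 0, 0, 1.6, 0, 0, 0], [1, 0, 0, 2.4, 0, 0, 0], [1, 0, 0, 3, 0, 0, 0], [1, 0, 0, 3, 0, 0, 0]],
])

```text
time_s: 6.9
tcp_pos: [0.5487, 0.0873, 0.1022]
ee_rot: [[-0.808, -0.589, -0.001], [-0.589, 0.808, -0.001], [0.001, 0.0, -1.0]]
wrist_force: [-1.1, -2.1, -1.4]
gripper_width: 0.447
gripper_force: 30.0
```

>>> servo_tool([
  [[1, 0, 0, 0.3, 0, 0, 0], [1, 0, 0, 0.6, 0, 0, 0], [1, 0, 0, 0.9, 0, 0, 0], [1, 0, 0, 1.2, 0, 0, 0], [1, 0, 0, 1.2, 0, 0, 0]],
])

```text
time_s: 7.4
tcp_pos: [0.5488, 0.0874, 0.1012]
ee_rot: [[-0.808, -0.589, -0.001], [-0.589, 0.808, -0.001], [0.001, 0.0, -1.0]]
wrist_force: [-1.9, -3.9, 0.3]
gripper_width: 0.443
gripper_force: 30.0
```

>>> servo_tool([
  [[1, 0.25, -0.15, 0, 0, 0, 0], [1, 0.5, -0.3, 0, 0, 0, 0], [1, 0.5, -0.3, 0.3, 0, 0, 0], [1, 0.5, -0.3, 0.5, 0, 0, 0], [1, 0.5, -0.3, 0.5, 0, 0, 0]],
])

```text
time_s: 7.9
tcp_pos: [0.5489, 0.0872, 0.1009]
ee_rot: [[-0.808, -0.589, 0.0], [-0.589, 0.808, 0.0], [-0.0, -0.0, -1.0]]
wrist_force: [-2.6, -2.3, 0.4]
gripper_width: 0.447
gripper_force: 30.0
```

>>> servo_tool([
  [[1, 0.3, 0, 0.2, 0, 0, 0], [1, 0.6, 0, 0.4, 0, 0, 0], [1, 0.7, 0, 0.6, 0, 0, 0], [1, 0.7, 0, 0.8, 0, 0, 0], [1, 0.7, 0, 0.8, 0, 0, 0]],
])

```text
time_s: 8.4
tcp_pos: [0.5489, 0.0871, 0.1002]
ee_rot: [[-0.808, -0.589, 0.001], [-0.589, 0.808, 0.001], [-0.001, -0.0, -1.0]]
wrist_force: [-0.6, -1.2, 1.6]
gripper_width: 0.445
gripper_force: 30.0
```

>>> servo_tool([
  [[1, 0, 0, 0.3, 0, 0, -0.03], [1, 0, 0, 0.5, 0, 0, -0.06], [1, 0, 0, 0.5, 0, 0, -0.09], [1, 0, 0, 0.5, 0, 0, -0.12], [1, 0, 0, 0.5, 0, 0, -0.15]],
])

```text
time_s: 8.9
tcp_pos: [0.5487, 0.0872, 0.0992]
ee_rot: [[-0.71, -0.704, 0.001], [-0.704, 0.71, 0.001], [-0.001, -0.0, -1.0]]
wrist_force: [0.3, 0.5, -0.7]
gripper_width: 0.447
gripper_force: 30.0
```

>>> servo_tool([
  [[1, 0, 0, 0.3, 0, 0, 0], [1, 0, 0, 0.6, 0, 0, 0], [1, 0, 0, 0.9, 0, 0, 0], [1, 0, 0, 1.2, 0, 0, 0], [1, 0, 0, 1.2, 0, 0, 0]],
])

```text
time_s: 9.4
tcp_pos: [0.5487, 0.0871, 0.0984]
ee_rot: [[-0.711, -0.703, 0.001], [-0.703, 0.711, 0.001], [-0.001, -0.0, -1.0]]
wrist_force: [0.9, 1.7, -0.3]
gripper_width: 0.45
gripper_force: 30.0
```

>>> servo_tool([
  [[1, 0, 0, 0.3, 0, 0, 0], [1, 0, 0, 0.6, 0, 0, 0], [1, 0, 0, 0.9, 0, 0, 0], [1, 0, 0, 1.2, 0, 0, 0], [1, 0, 0, 1.2, 0, 0, 0]],
])

```text
time_s: 9.9
tcp_pos: [0.5487, 0.087, 0.0973]
ee_rot: [[-0.711, -0.703, 0.001], [-0.703, 0.711, 0.001], [-0.001, -0.0, -1.0]]
wrist_force: [-0.2, 1.7, 1.3]
gripper_width: 0.447
gripper_force: 30.0
```

>>> servo_tool([
  [[1, 0, 0, 0.4, 0, 0, 0], [1, 0, 0, 0.8, 0, 0, 0], [1, 0, 0, 1.2, 0, 0, 0], [1, 0, 0, 1.6, 0, 0, 0], [1, 0, 0, 1.6, 0, 0, 0]],
])

```text
time_s: 10.4
tcp_pos: [0.5487, 0.087, 0.0954]
ee_rot: [[-0.711, -0.703, 0.001], [-0.703, 0.711, 0.0], [-0.001, -0.0, -1.0]]
wrist_force: [1.8, 2.7, 1.0]
gripper_width: 0.445
gripper_force: 30.0
```

Run:
```python
from h import *
w=r.capture("wrist");save(w,"w5.png",(120,150,400,340),2.8)
s=r.sense();print(s["wrist_force"],s["moment"],s["tcp_pos"],s["joints"])
```

```text
[2.40573134 1.58225431 0.71324859] [ 0.92395275 -0.6375359   0.01666435] [0.54873126 0.08700382 0.09535803] [ 2.57255041e+01  2.33584123e+01 -1.97748325e+01  5.39430429e-04
 -4.68048248e+01 -7.10421760e+01]
```

View pics/w5.png

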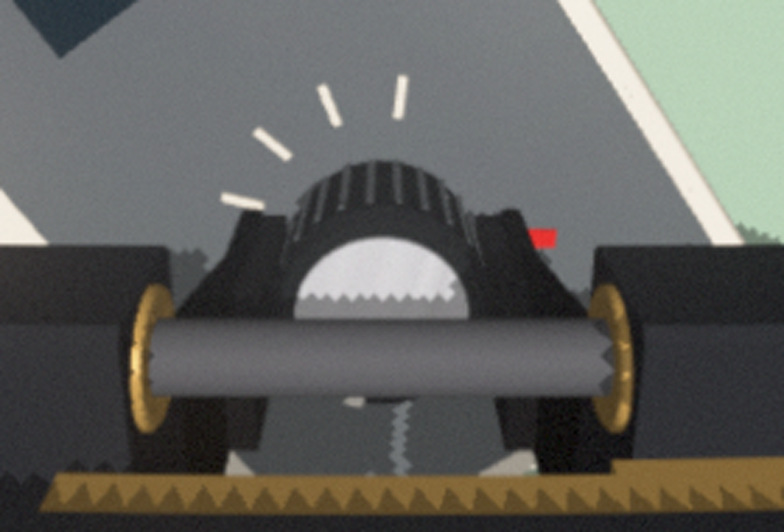

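The disc top edge is unchanged at about (382,237) in the crop, so the knob has not slipped. It is at pointer ≈30° and sliding down the shaft, so I'll keep pressing.

>>> servo_tool([
  [[1, 0, 0, 0.5, 0, 0, 0], [1, 0, 0, 1, 0, 0, 0], [1, 0, 0, 1.5, 0, 0, 0], [1, 0, 0, 2, 0, 0, 0], [1, 0, 0, 2, 0, 0, 0]],
])

```text
time_s: 10.95
tcp_pos: [0.5486, 0.087, 0.0932]
ee_rot: [[-0.711, -0.703, 0.001], [-0.703, 0.711, 0.0], [-0.001, -0.0, -1.0]]
wrist_force: [4.2, 3.1, -1.5]
gripper_width: 0.442
gripper_force: 30.0
```

>>> servo_tool([
  [[1, -0.5, 0, 0, 0, 0, 0], [1, -1, 0, 0.5, 0, 0, 0], [1, -1, 0, 1, 0, 0, 0], [1, -1, 0, 1.5, 0, 0, 0], [1, -1, 0, 1.5, 0, 0, 0]],
])

```text
time_s: 11.45
tcp_pos: [0.5486, 0.0871, 0.0917]
ee_rot: [[-0.711, -0.703, -0.001], [-0.703, 0.711, -0.0], [0.001, 0.0, -1.0]]
wrist_force: [2.3, 0.7, -0.9]
gripper_width: 0.442
gripper_force: 30.0
```

>>> servo_tool([
  [[1, -0.3, 0, 0.5, 0, 0, 0], [1, -0.3, 0, 1, 0, 0, 0], [1, -0.3, 0, 1.4, 0, 0, 0], [1, -0.3, 0, 1.8, 0, 0, 0], [1, -0.3, 0, 1.8, 0, 0, 0]],
])

```text
time_s: 11.95
tcp_pos: [0.5487, 0.0872, 0.0908]
ee_rot: [[-0.711, -0.703, -0.001], [-0.703, 0.711, -0.001], [0.001, 0.0, -1.0]]
wrist_force: [-0.4, -0.3, 5.3]
gripper_width: 0.448
gripper_force: 29.9
```

>>> servo_tool([
  [[1, 0, 0, 0.3, 0, 0, 0], [1, 0, 0, 0.6, 0, 0, 0], [1, 0, 0, 0.8, 0, 0, 0], [1, 0, 0, 0.8, 0, 0, 0], [1, 0, 0, 0.8, 0, 0, 0]],
])

```text
time_s: 12.45
tcp_pos: [0.5487, 0.0872, 0.0907]
ee_rot: [[-0.711, -0.703, -0.001], [-0.703, 0.711, -0.001], [0.001, -0.0, -1.0]]
wrist_force: [-3.0, -0.1, 9.6]
gripper_width: 0.442
gripper_force: 29.9
```

Home: the height holds steady at 0.0907 under 11 N. I'll relax the push and turn anticlockwise.

>>> servo_tool([
  [[1, 0, 0, -1, 0, 0, 0], [1, 0, 0, -1.5, 0, 0, -0.08], [1, 0, 0, -1.5, 0, 0, -0.17], [1, 0, 0, -1.5, 0, 0, -0.26], [1, 0, 0, -1.5, 0, 0, -0.35]],
])

```text
time_s: 12.95
tcp_pos: [0.5482, 0.0873, 0.0908]
ee_rot: [[-0.424, -0.906, -0.002], [-0.906, 0.424, -0.001], [0.001, 0.002, -1.0]]
wrist_force: [-1.8, -0.1, 2.9]
gripper_width: 0.444
gripper_force: 29.9
```

>>> servo_tool([
  [[1, 0, 0, 0, 0, 0, -0.1], [1, 0, 0, 0, 0, 0, -0.2], [1, 0, 0, 0, 0, 0, -0.3], [1, 0, 0, 0, 0, 0, -0.4], [1, 0, 0, 0, 0, 0, -0.5]],
])

```text
time_s: 13.45
tcp_pos: [0.5476, 0.0876, 0.0908]
ee_rot: [[0.062, -0.998, -0.003], [-0.998, -0.062, -0.0], [0.0, 0.003, -1.0]]
wrist_force: [-3.8, 2.0, 5.9]
gripper_width: 0.448
gripper_force: 29.9
```

Run:
```python
from h import *
s=r.sense();print(s["wrist_force"],s["moment"],s["tcp_pos"],s["joints"],np.degrees(np.arctan2(s["ee_rot"][1,0],s["ee_rot"][0,0]))%360)
```

```text
[-3.84630049  2.04204817  5.90270894] [ 0.67336818  1.1325641  -0.02946111] [0.54759137 0.08761187 0.09082577] [ 25.80228214  23.7168564  -19.96690665  -0.08781355 -46.49886006
 -22.16278417] 273.5789653423461
```

>>> servo_tool([
  [[1, -0.3, 0.5, -0.3, 0, 0, -0.1], [1, -0.4, 0.7, -0.5, 0, 0, -0.2], [1, -0.4, 0.8, -0.5, 0, 0, -0.3], [1, -0.4, 0.9, -0.5, 0, 0, -0.4], [1, -0.4, 1, -0.5, 0, 0, -0.5]],
])

```text
time_s: 13.95
tcp_pos: [0.5467, 0.0875, 0.0909]
ee_rot: [[0.533, -0.846, -0.003], [-0.846, -0.533, -0.001], [-0.001, 0.003, -1.0]]
wrist_force: [-2.0, -0.6, 3.3]
gripper_width: 0.447
gripper_force: 29.9
```

Run:
```python
from h import *
w=r.capture("wrist");save(w,"w6.png",(120,150,400,340),2.8)
s=r.sense();print(s["wrist_force"],s["moment"],s["tcp_pos"],s["joints"],np.degrees(np.arctan2(s["ee_rot"][1,0],s["ee_rot"][0,0]))%360)
```

```text
[-2.30525094  0.35154862  2.72269111] [ 0.01784703  0.72199264 -0.01145726] [0.54665376 0.08752807 0.09086986] [ 2.58553053e+01  2.36421861e+01 -2.01049057e+01 -4.56497670e-02
 -4.64573834e+01  6.56107611e+00] 302.38477687121184
```

View pics/w6.png

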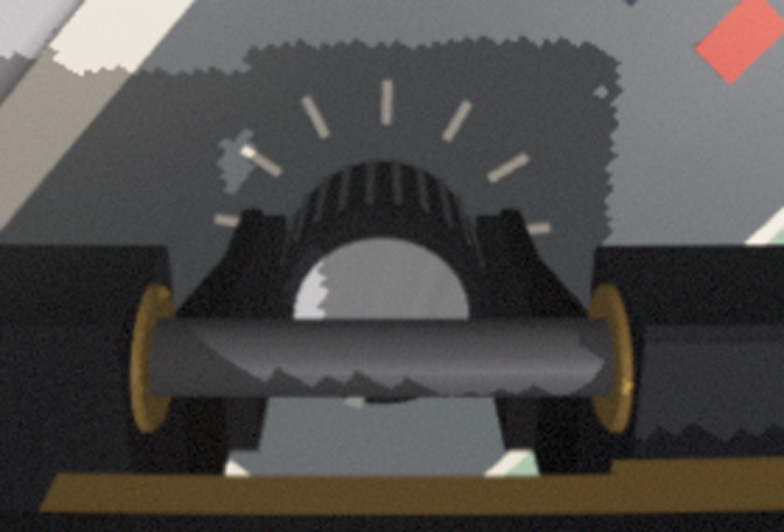

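The pointer tip, at (354,402), hasn't moved in the tool frame. That puts the pointer at about 107°, with about 0.45 rad to go.

>>> servo_tool([
  [[1, -0.3, 0.4, 0, 0, 0, -0.08], [1, -0.3, 0.4, 0, 0, 0, -0.16], [1, -0.3, 0.4, 0, 0, 0, -0.24], [1, -0.3, 0.4, 0, 0, 0, -0.32], [1, -0.3, 0.4, 0, 0, 0, -0.38]],
])

```text
time_s: 14.5
tcp_pos: [0.5462, 0.0872, 0.0909]
ee_rot: [[0.807, -0.59, -0.004], [-0.59, -0.807, -0.002], [-0.002, 0.003, -1.0]]
wrist_force: [-2.3, -1.0, 1.8]
gripper_width: 0.443
gripper_force: 29.9
```

```bash
cat > st.py <<'E'
from h import *
s=r.sense();print(s["wrist_force"],s["moment"],s["tcp_pos"],np.degrees(np.arctan2(s["ee_rot"][1,0],s["ee_rot"][0,0]))%360)
E
python3 st.py
```

```text
[-2.34694475 -0.95289695  1.82100098] [-0.29558298  0.65148429 -0.00787016] [0.54615493 0.0872128  0.09087287] 323.81985114060825
```

>>> servo_tool([
  [[1, 0, 0, 0, 0, 0, -0.03], [1, 0, 0, 0, 0, 0, -0.06], [1, 0, 0, 0, 0, 0, -0.09], [1, 0, 0, 0, 0, 0, -0.11], [1, 0, 0, 0, 0, 0, -0.11]],
])

```text
time_s: 15.0
tcp_pos: [0.5461, 0.0871, 0.0909]
ee_rot: [[0.866, -0.5, -0.004], [-0.5, -0.866, -0.002], [-0.002, 0.003, -1.0]]
wrist_force: [-4.5, -2.6, 3.7]
gripper_width: 0.45
gripper_force: 29.9
```

```bash
python3 st.py
```

```text
[-4.54606496 -2.61280947  3.66354032] [-0.70897937  1.22986737 -0.02044817] [0.54609764 0.0871493  0.09086568] 330.02422178226624
```

>>> servo_tool([
  [[1, -0.6, 0, 0, 0, 0, -0.03], [1, -0.6, 0, 0, 0, 0, -0.06], [1, -0.6, 0, 0, 0, 0, -0.09], [1, -0.6, 0, 0, 0, 0, -0.09], [1, -0.6, 0, 0, 0, 0, -0.09]],
])

```text
time_s: 15.5
tcp_pos: [0.546, 0.0871, 0.0909]
ee_rot: [[0.908, -0.419, -0.003], [-0.419, -0.908, -0.002], [-0.002, 0.003, -1.0]]
wrist_force: [-3.1, -3.2, 2.6]
gripper_width: 0.443
gripper_force: 29.9
```

```bash
python3 st.py;  python3 - <<'E'
from h import *
w=r.capture("wrist");save(w,"w7.png",(120,150,400,340),2.8)
E
```

```text
[-3.07120487 -3.16625588  2.58133924] [-1.44236075  0.94115041 -0.04357383] [0.54599937 0.0870822  0.0908868 ] 335.25064195488403
```

View pics/w7.png

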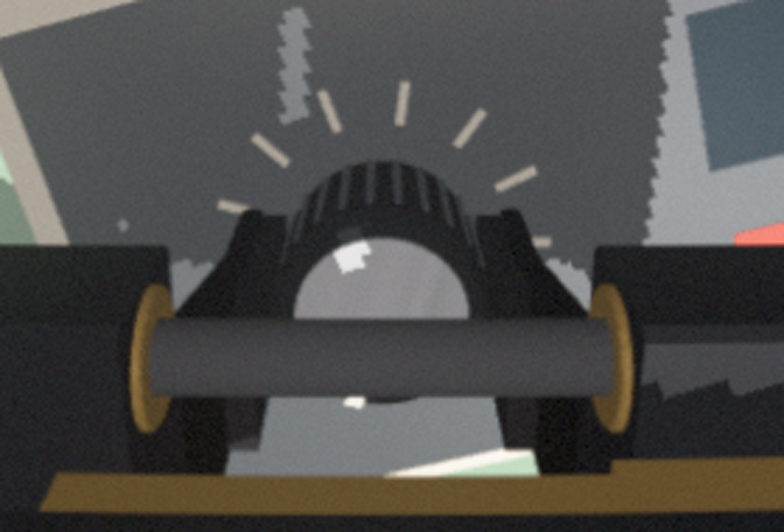

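The pointer tip is still at (355,402) in the crop. I'll compute its direction.

Run:
```python
from h import *
w=r.capture("wrist")
s=r.sense();R=s["ee_rot"];p=s["tcp_pos"]
t=ray(w,[(355/2.8+120,402/2.8+150)],.1060)[0]
e=ray(w,[(382.5/2.8+120,237/2.8+150)],.1065)[0]
print("tool xy of tip, disc edge",R.T@(t-p)*1000,R.T@(e-p)*1000)
for cx in(0,.001,.0015):
    d=R.T@(t-p)-[cx,.0004,0];a=np.degrees(np.arctan2(d[1],-d[0]));print(a,335.25-180+a, np.hypot(*d[:2]))
```

```text
tool xy of tip, disc edge [-16.0332216   -5.7510013  -15.12098038] [ 17.35979104  -0.71822969 -15.67116988]
-20.988861793573584 134.2611382064264 0.017172623907002825
-19.855558733342725 135.39444126665728 0.018109816538245848
-19.331880599444474 135.91811940055553 0.018580868565481586
```

>>> servo_tool([
  [[1, 0, 0, 0, 0, 0, -0.02], [1, 0, 0, 0, 0, 0, -0.04], [1, 0, 0, 0, 0, 0, -0.06], [1, 0, 0, 0, 0, 0, -0.06], [1, 0, 0, 0, 0, 0, -0.06]],
])

```text
time_s: 16.1
tcp_pos: [0.5459, 0.087, 0.0909]
ee_rot: [[0.932, -0.363, -0.003], [-0.363, -0.932, -0.002], [-0.002, 0.003, -1.0]]
wrist_force: [-3.2, -4.4, 3.7]
gripper_width: 0.446
gripper_force: 29.9
```

```bash
python3 st.py
```

```text
[-3.21668167 -4.44151294  3.73262864] [-1.55222307  0.92974653  0.0543765 ] [0.54594668 0.08700193 0.09090017] 338.6851461332883
```

>>> servo_tool([
  [[1, 0, 0, 0, 0, 0, -0.02], [1, 0, 0, 0, 0, 0, -0.04], [1, 0, 0, 0, 0, 0, -0.06], [1, 0, 0, 0, 0, 0, -0.08], [1, 0, 0, 0, 0, 0, -0.08]],
])

```text
time_s: 16.6
tcp_pos: [0.5459, 0.0869, 0.0909]
ee_rot: [[0.958, -0.288, -0.003], [-0.288, -0.958, -0.002], [-0.003, 0.003, -1.0]]
wrist_force: [-3.2, -5.0, 2.4]
gripper_width: 0.44
gripper_force: 29.9
```

```bash
python3 st.py
cat > tip.py <<'E'
from h import *
for f in("w5","w6","w7"):
    im=cv2.imread(f"pics/{f}.png",0);b=im[396:410,320:400];ys,xs=np.nonzero(b>b.max()-35);print(f,xs.mean()+320,ys.mean()+396,b.max(),len(xs))
w=r.capture("wrist");g=cv2.cvtColor(w["pixels"],cv2.COLOR_RGB2GRAY)[150:340,120:400];im=cv2.resize(g,None,fx=2.8,fy=2.8,interpolation=cv2.INTER_CUBIC)
b=im[396:410,300:400];ys,xs=np.nonzero(b>b.max()-35);print("now",xs.mean()+300,ys.mean()+396,b.max(),len(xs))
E
python3 tip.py
```

```text
[-3.15562949 -5.04190444  2.37041297] [-1.6733622   0.93052343 -0.0487202 ] [0.54589408 0.08689528 0.0908901 ] 343.2888843902678
w5 354.3174603174603 401.42063492063494 155 126
w6 353.77941176470586 403.8860294117647 144 272
w7 354.5123966942149 401.8595041322314 247 121
now 354.3642857142857 401.9142857142857 255 140
```

The pointer tip hasn't moved in the tool frame and no stop torque is felt. I'll release, back off and check the pointer against the mark.

>>> servo_tool([
  [[0.9, 0, 0, -0.5, 0, 0, 0], [0.3, 0, 0, -0.5, 0, 0, 0], [0, 0, 0, -0.5, 0, 0, 0], [0, 0, 0, -0.5, 0, 0, 0], [0, 0, 0, -0.5, 0, 0, 0]],
])

```text
time_s: 17.15
tcp_pos: [0.5478, 0.089, 0.092]
ee_rot: [[0.958, -0.287, 0.001], [-0.287, -0.958, 0.001], [0.001, -0.001, -1.0]]
wrist_force: [-1.2, -0.2, -0.2]
gripper_width: 0.726
gripper_force: 0.0
```

>>> servo_tool([
  [[0, 0, 0, -15, 0, 0, 0], [0, 0, 0, -40, 0, 0, 0], [0, -20, 0, -75, 0, 0, 0], [0, -50, 0, -100, 0, 0, 0], [0, -60, 0, -100, 0, 0, 0]],
])

```text
time_s: 17.65
tcp_pos: [0.4903, 0.107, 0.1958]
ee_rot: [[0.958, -0.286, 0.008], [-0.286, -0.958, 0.004], [0.006, -0.006, -1.0]]
wrist_force: [0.5, 0.1, -0.1]
gripper_width: 0.99
gripper_force: 0.0
```

Run:
```python
from h import *
import pickle
for i in range(3): r.capture("wrist")
w=r.capture("wrist");s=r.sense();pickle.dump((w,s),open("w8.pkl","wb"));print(s["tcp_pos"],s["wrist_force"],s["moment"])
c=proj(w,[[.548,.087,.1065]])[0];print(c)
u,v=map(int,c);save(w,"w8.png",(max(u-65,0),max(v-50,0),u+65,v+60),5)
print(max(u-65,0),max(v-50,0))
```

```text
[0.48965922 0.1056696  0.19109598] [ 0.78017684  0.27895155 -0.3135781 ] [-0.08650652  0.07894406  0.04152597]
[259.05246471 125.16572846]
194 75
```

View pics/w8.png

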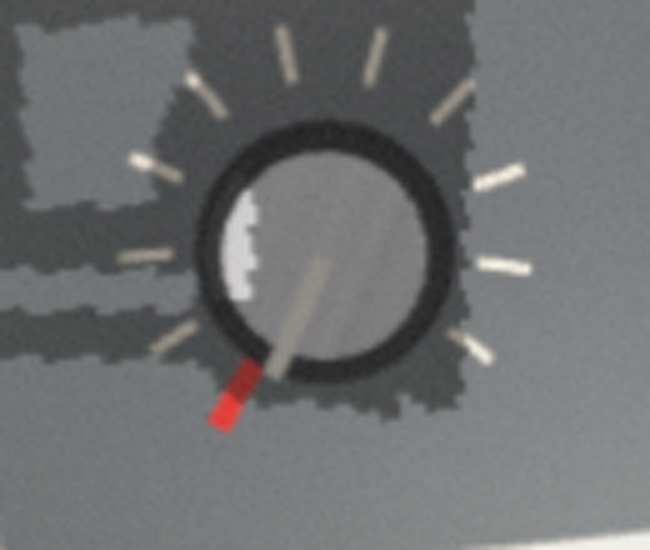

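The knob is on the shaft, centred at (325,252) in the 5x crop, with its pointer running to about (273,376). The red mark runs (258,365)→(220,428). The pointer looks a few degrees past the mark; I'll compute how many.

Run:
```python
from h import *
import pickle
w,s=pickle.load(open("w8.pkl","rb"))
P=lambda L,z:ray(w,np.array(L)/5+[194,75],z)[:,:2]
k=P([(323,262),(273,376)],.1065);c=P([(326,252)],.1065)[0]
T=P([(286,55),(375,57),(207,95),(155,167),(145,256),(173,338),(500,178),(504,266),(471,346),(452,103)],.075)
A=np.c_[2*T,np.ones(len(T))];x=np.linalg.lstsq(A,(T**2).sum(1),rcond=None)[0];print("ticks centre",x[:2],np.sqrt(x[2]+x[0]**2+x[1]**2),"knob c",c)
red=P([(258,365),(220,428),(239,397)],.075)
ang=lambda v:np.degrees(np.arctan2(v[1],v[0]))
print("ptr",ang(k[1]-k[0]),ang(k[1]-c),np.linalg.norm(k[1]-c),"zero",ang(red[1]-red[0]),ang(red[2]-x[:2]),np.linalg.norm(red[0]-x[:2]))
# knob axis consistency for various top heights
for z in(.1065,.117):print(z,P([(326,252)],z),P([(273,376)],z))
```

```text
ticks centre [0.54732732 0.0869155 ] 0.031160254687418135 knob c [0.54780093 0.08694271]
ptr 139.44871413391934 139.98533843338512 0.0205168567461506 zero 131.89316086571574 134.09234749585664 0.024295201028684488
0.1065 [[0.54780093 0.08694271]] [[0.53208748 0.10013471]]
0.117 [[0.54857049 0.08681801]] [[0.53355816 0.09942139]]
```

The pointer is at about 139.7° and the zero mark at about 133.5°, so it sits about 6° past the mark: against the stop, with the D-fit's play taken up. I'll regrip and turn that play back.

>>> servo_tool([
  [[0, 15, 0.5, 0, 0, 0, 0], [0, 40, 1.5, 10, 0, 0, 0], [0, 60, 1.7, 30, 0, 0, 0], [0, 60, 1.7, 65, 0, 0, 0], [0, 60, 1.7, 99, 0, 0, 0]],
])

```text
time_s: 18.35
tcp_pos: [0.5485, 0.0858, 0.0903]
ee_rot: [[0.957, -0.289, -0.0], [-0.289, -0.957, -0.0], [-0.0, 0.0, -1.0]]
wrist_force: [-0.2, -0.5, -0.7]
gripper_width: 1.002
gripper_force: 0.0
```

>>> servo_tool([
  [[0, 0, 0, 0, 0, 0, 0], [0.3, 0, 0, 0, 0, 0, 0], [1, 0, 0, 0, 0, 0, 0], [1, 0, 0, 0, 0, 0, 0], [1, 0, 0, 0, 0, 0, 0]],
])

```text
time_s: 18.85
tcp_pos: [0.547, 0.0867, 0.0932]
ee_rot: [[0.958, -0.288, 0.001], [-0.288, -0.958, 0.0], [0.001, -0.001, -1.0]]
wrist_force: [0.1, -1.4, -0.5]
gripper_width: 0.72
gripper_force: 0.0
```

>>> servo_tool([
  [[1, 0, 0, 0, 0, 0, 0], [1, 0, 0, 0, 0, 0, 0], [1, 0, 0, 0, 0, 0, 0], [1, 0, 0, 0, 0, 0, 0], [1, 0, 0, 0, 0, 0, 0]],
])

```text
time_s: 19.35
tcp_pos: [0.5466, 0.0866, 0.0931]
ee_rot: [[0.958, -0.288, -0.0], [-0.288, -0.958, -0.0], [0.0, 0.0, -1.0]]
wrist_force: [0.6, -1.1, 1.1]
gripper_width: 0.442
gripper_force: 30.1
```

```bash
python3 st.py; python3 tip.py|tail -1
```

```text
[ 0.60723525 -1.09849941  1.14923275] [-0.31009485  0.27078165  0.00961534] [0.54662687 0.0865982  0.09305891] 343.2871309560715
now 344.8125 399.0 231 16
```

Gripped with small forces. Now a clockwise turn of 0.11 rad, then release.

>>> servo_tool([
  [[1, 0, 0, 0, 0, 0, 0.03], [1, 0, 0, 0, 0, 0, 0.06], [1, 0, 0, 0, 0, 0, 0.09], [1, 0, 0, 0, 0, 0, 0.11], [1, 0, 0, 0, 0, 0, 0.11]],
])

```text
time_s: 19.9
tcp_pos: [0.5468, 0.0867, 0.093]
ee_rot: [[0.92, -0.392, 0.0], [-0.392, -0.92, -0.0], [0.0, -0.0, -1.0]]
wrist_force: [-0.1, -1.7, 2.6]
gripper_width: 0.442
gripper_force: 30.1
```

>>> servo_tool([
  [[0.9, 0, 0, 0, 0, 0, 0], [0.3, 0, 0, 0, 0, 0, 0], [0, 0, 0, 0, 0, 0, 0], [0, 0, 0, 0, 0, 0, 0], [0, 0, 0, 0, 0, 0, 0]],
])

```text
time_s: 20.4
tcp_pos: [0.5466, 0.0868, 0.0926]
ee_rot: [[0.92, -0.391, -0.0], [-0.391, -0.92, 0.0], [-0.0, 0.0, -1.0]]
wrist_force: [-0.1, -0.5, 0.2]
gripper_width: 0.721
gripper_force: 0.0
```

>>> servo_tool([
  [[0, 0, 0, -15, 0, 0, 0], [0, 0, 0, -40, 0, 0, 0], [0, -20, 0, -75, 0, 0, 0], [0, -50, 0, -100, 0, 0, 0], [0, -60, 0, -100, 0, 0, 0]],
])

```text
time_s: 20.9
tcp_pos: [0.4918, 0.1115, 0.1965]
ee_rot: [[0.921, -0.39, 0.007], [-0.39, -0.921, 0.004], [0.005, -0.006, -1.0]]
wrist_force: [0.1, -0.6, 0.2]
gripper_width: 0.995
gripper_force: 0.0
```

```bash
cat > m.py <<'E'
from h import *
import pickle,sys
if len(sys.argv)>1: w,s=pickle.load(open(sys.argv[1],"rb"))
else:
    for i in range(5): r.capture("wrist")
    w=r.capture("wrist");s=r.sense();pickle.dump((w,s),open("w9.pkl","wb"))
print(s["tcp_pos"],s["wrist_force"])
# pointer: sample the top face in a polar grid at z=.1065; pointer warm (R-B) & bright vs. disc
c=np.array([.5478,.0869]);im=cv2.GaussianBlur(w["pixels"].astype(np.float32),(0,0),.6)
A=np.radians(np.arange(90,180,.5))
def pol(rs,z,f):
    out=[]
    for a in A:
        q=proj(w,[[c[0]+x*np.cos(a),c[1]+x*np.sin(a),z] for x in rs]).astype(np.float32)
        out.append(f(cv2.remap(im,q[:,:1],q[:,1:],cv2.INTER_LINEAR).reshape(-1,3)).mean())
    return np.array(out)
def peak(o):
    wt=np.clip(o-(o.max()+np.median(o))/2,0,None);return np.degrees((wt*A).sum()/wt.sum()),o.max(),np.median(o)
print("ptr rim",peak(pol(np.arange(.0165,.0195,.0005),.1065,lambda p:p.mean(1))))
print("ptr warm",peak(pol(np.arange(.008,.019,.0005),.1065,lambda p:p[:,0]-p[:,2])))
print("red",peak(pol(np.arange(.030,.034,.0005),.075,lambda p:p[:,0]-p[:,1])))
E
python3 m.py w8.pkl; python3 m.py
```

```text
[0.48965922 0.1056696  0.19109598] [ 0.78017684  0.27895155 -0.3135781 ]
ptr rim (np.float64(138.12661020859895), np.float32(136.64977), np.float32(51.666344))
ptr warm (np.float64(137.53639902860516), np.float32(8.343408), np.float32(-0.12798378))
red (np.float64(132.49065405187943), np.float32(132.47601), np.float32(-2.3631048))
[0.49157579 0.10981522 0.19159118] [ 0.02138623 -0.2869497  -0.38410721]
ptr rim (np.float64(131.61067505277205), np.float32(132.84584), np.float32(49.24831))
ptr warm (np.float64(130.91155007325392), np.float32(8.282624), np.float32(-0.20131528))
red (np.float64(132.7152123578807), np.float32(91.93841), np.float32(-1.6378627))
```

```bash
python3 -c "
from station import r
print(r.finish_job())"
```

```text
the job is handed in; nothing more can be done
None
```

The knob is pressed home on its shaft and released, and the job is handed in; its pointer measures about 1.5° clockwise of the red zero mark after I turned back about 6° of play past it, and no stop torque was ever clearly felt.

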